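# Walk a plaster mould round to the casting rail

### The arm

A 6-joint arm with a two-finger parallel gripper is mounted at the origin on the work surface. World frame = base frame: x ahead of the robot, y to its left, z up, the work surface at z = 0. Lengths are in mm, angles in degrees, forces in N, time in s.
With the tool pointing down it reaches from about 350 to 850 mm from the base axis. Payload 8.1 kg.
Tool frame: the origin (TCP) lies at the very end of the fingers, on their centre line; the grasp point (between the pads) lies 19 mm behind it (r.grip_depth is the distance from the TCP to the grasp point, in mm); y points along the fingers, z is the direction in which the jaws open and shut, and the axes are right-handed (so a half turn about y gives the same grasp; the last joint's range is limited). The gripper opens to 85 mm and grips with 20 to 120 N. Pads are 22 mm wide; open, the fingers measure 114 mm over their backs; the gripper's body (76 mm by 85 mm) begins 54 mm behind the grasp point. The pads swing forward as they close: fully open they stand 13 mm farther back than shut.
Start: joints at [-75.883, 7.471, 85.268, -0, 87.261, -4.893], TCP at [195.467, -567.272, 231.292] pointing down, gripper open.
Joint ranges: [-169.43, 169.43], [-51.17, 129.36], [1.28, 143.12], [-76.62, 256.62], [0, 156.53], [-152.29, 152.29]. Speed limits (degrees/s): [136.94, 136.94, 159.86, 180, 180, 180].

### API

Orientations are given as [roll, pitch, yaw] about the fixed x, y, z axes, in that order (R = Rz(yaw) Ry(pitch) Rx(roll)).
In Python, from bench import readout, eyes, r gives the robot as it stands. The module is installed in compiled form; this text tells all that it offers.
- The arm moves only by the tool move_arm, never from a script. Its argument "motion" is text: rows parted by semicolons, each of 6 numbers parted by spaces: the shift along the world's x, y, z in cm, then the turn, a rotation vector about the world's x, y, z in degrees. A call has 1 to 10 rows; each row is the pose to reach, as a shift and turn from the pose commanded when the call began; what a row does not reach only later rows make up. A row lasts 1/12 s, in which the tool goes at most 41.7 mm and 7.16 degrees, less where a joint would pass 70% of its speed; a pose out of reach is approached as far as the arm can. A call with a gripper value outside its range is refused whole. "fingers" is the finger opening in cm, from 0 to 8.54, set as the call begins (left out, the last holds). The fingers move at their own pace and stop on an object; "squeeze" is the grip in N (left out, the last holds). Time passes only in rows, so rows that repeat a pose let the fingers close. It gives the time, the measured TCP pose, the force and the opening at its end, in the units of the state.
- readout.sense(): the state, without advancing time (a new reading comes with each control period).
- eyes.snapshot(name): name is "scene" or "top" or "wrist"; returns a dict with "image" (400x640x3 uint8, blue, green, red), "fx", "fy", "cx", "cy" (pixels), "dist_coeffs" ([k1, k2, p1, p2, k3] as OpenCV has them; the pictures are not rectified), "world_to_cam" (4x4, takes a point from world to camera coordinates). Camera axes: x right, y down, z forward; pixel columns grow to the right and rows downward; lengths in mm; the calibration is good to about 2 mm. A picture is of the moment at which its call begins. There is no depth.
- r.hand_in(): hands the job in, once; it reports no verdict.
The state is a dict: "time": time; "joint_pos": joint angles; "qd": joint speeds; "joint_efforts": joint torques, N m; "tool_pos": TCP position; "tcp_rot": TCP orientation; "ft_force": force on the tool from outside, world axes, zero at the start; "wrist_torque": the same for the moment, N m; "finger_gap": finger opening in mm.
Only numpy, scipy, OpenCV 4.12 (cv2) and the standard library are available. Lean on these libraries where they do the work, as an engineer would, in place of code of your own. Each camera call takes 0.05 s, during which the arm holds its last target. There are 200 camera calls.

### The job

The heavy white plaster mould with the blue marks has been put down askew on the casting bench. Walk it round and back with fingertip pushes, at one corner and then another as it needs, until one of its long sides sits flat against the metal rail, in the gap between the two moulds already standing there and with a finger's width clear of each. Only push it, never lift or tip it; have it nearly square before it meets the rail, because plaster corners chip, press it home gently, and leave everything else where it stands.

Things in the scene. Friction and masses are not known exactly. Their poses are not given: they have to be found in the camera images.
- mould: Mould to move: off-white plaster block 100 (x) by 140 (y) by 70 mm high, loose, 0.8 to 1.3 kg; sliding it takes 4 to 9 N, twice that to start it. On top: a round pour gate 46 mm wide, a thin grey parting line along its length, blue bars across that line near both ends. Origin: centre of underside; x square to its long sides, y along them, z up. Either long side (+x or -x) may meet the rail.
- rail: Straight bright aluminium angle bolted to the bench, 600 mm long, 50 high, 6 thick, with a 50 mm foot behind. Place and angle vary. Origin: middle of its front face at bench level; x points square to the rail, away from the robot, y along it to the left, z up. The front face is x = 0; a mould flat on it has its centre at x = -0.050.
- left_mould: A plain greyish-white plaster mould, 100 by 120 (along the rail) by 80 mm high, loose, 1.2 kg, standing against the rail to the left of the gap. Origin: centre of its underside; y along the rail to the left. Must stay where it is.
- right_mould: A plain greyish-white plaster mould, 90 by 120 (along the rail) by 75 mm high, loose, 1.0 kg, standing against the rail to the right of the gap (the gap is 260 to 290 mm wide). Origin: centre of its underside; y along the rail to the left. Must stay where it is.
- cup: An open pale clay cup, 76 mm across and 85 mm high, standing in front of the left-hand mould (origin: centre of its underside). Bystander.
- jar: A dark teal closed glaze jar with black lid, 66 mm across, 85 mm high, standing to the right in front (origin: centre of its underside). Bystander.
- mallet: A mallet with wooden handle and black rubber head, 260 mm long, lying on the bench to the left in front (origin: middle of its length, at bench level; its x runs from handle to head). Bystander.
- jug: A white plastic jug with a handle, 96 mm across and 115 mm high, standing to the left (origin: centre of its underside). Bystander.
- tool_pot: A terracotta pot of brushes and modelling tools, 92 mm across, 225 mm high over the tools, standing far right (origin: centre of its underside). Bystander.
Things that resemble listed ones, but are neither listed nor needed, are in the scene too. What is shaped like the mould but purple or yellow is not meant.

How it is judged:
By the outcome, as a careful person would: the job done as asked, in the order asked, and still so for the second after the job is handed in, with the robot touching nothing.
It also fails if it takes over 61 s, if anything falls off the work surface, if the arm or the gripper's body presses on something with over 40 N, if the wrist force passes 120 N, or if a joint passes its speed limit or range.

## Working session

There is one attempt and no reset: what is moved stays moved. The work goes in short steps, Python scripts to look and compute and a tool call to move; the robot and the scene stay as the last step left them, time stands still between calls to the robot, and variables do not carry over. Pictures are saved under pics/ and viewed, about 8 in all and at most 12, crops included, and the job is handed in when it is done.

Besides the shell and the picture viewer there is one more tool, called after ">>>" as name(argument=value, ...), one argument or row to a line, values as JSON. move_arm: Moves the arm, as the interface text tells. Its arguments: {"type":"object","properties":{"motion":{"type":"string"},"fingers":{"type":"number"},"squeeze":{"type":"number"}},"required":["motion"]}

```bash
mkdir -p pics
cat > h.py <<'E'
import numpy as np, cv2
from bench import readout, eyes, r
def snap(n,f):
    s=eyes.snapshot(n); cv2.imwrite(f'pics/{f}.png',s['image']); np.save(f'pics/{f}.npy',{k:v for k,v in s.items()},allow_pickle=True); return s
def load(f): return np.load(f'pics/{f}.npy',allow_pickle=True).item()
def KD(s): return np.array([[s['fx'],0,s['cx']],[0,s['fy'],s['cy']],[0,0,1.]]),np.array(s['dist_coeffs'],float)
def back(s,px,z):
    K,D=KD(s); u=cv2.undistortPoints(np.array(px,float).reshape(-1,1,2),K,D).reshape(-1,2)
    T=np.array(s['world_to_cam']);R=T[:3,:3];c=-R.T@T[:3,3]
    d=np.c_[u,np.ones(len(u))]@R
    return (c+d*((np.array(z)-c[2])/d[:,2])[:,None])
def proj(s,P):
    K,D=KD(s);T=np.array(s['world_to_cam'])
    return cv2.projectPoints(np.array(P,float).reshape(-1,1,3),cv2.Rodrigues(T[:3,:3])[0],T[:3,3],K,D)[0].reshape(-1,2)
E
python3 - <<'E'
from h import *
for n in ['top','scene']: 
    s=snap(n,n+'0'); T=s['world_to_cam']; print(n,-T[:3,:3].T@T[:3,3],T[:3,:3].round(2).tolist(),s['fx'])
print(readout.sense())
E
```

```text
top [ 160.00649367  -39.97273528 1795.48880973] [[0.08, -1.0, -0.0], [-0.98, -0.07, -0.2], [0.2, 0.02, -0.98]] 499.1945047711842
scene [1355.38112738  174.75859396 1197.68774438] [[-0.21, 0.98, -0.01], [0.78, 0.16, -0.6], [-0.59, -0.14, -0.8]] 488.2642551772233
{'time': 0.1, 'joint_pos': array([-7.58814276e+01,  7.51208573e+00,  8.53243456e+01,  1.56207841e-03,
        8.72620158e+01, -4.89470261e+00]), 'qd': array([-0.06823974, -0.03803501, -0.30227813,  0.01205115,  0.09470611,
       -0.02235247]), 'joint_efforts': array([ 8.91588934e-04, -5.70951533e+01, -5.01941442e+01, -2.44223311e-04,
        8.21472524e-03, -3.87219370e-05]), 'tool_pos': array([ 195.36238438, -566.76705545,  230.32321952]), 'tcp_rot': array([-9.00979550e+01,  9.95445382e-03, -1.60986809e+02]), 'ft_force': array([-0.59346758,  0.16482245, -0.30527121]), 'wrist_torque': array([ 0.01440923,  0.00187536, -0.00211615]), 'finger_gap': 85.41147843081389}
```

View pics/top0.png

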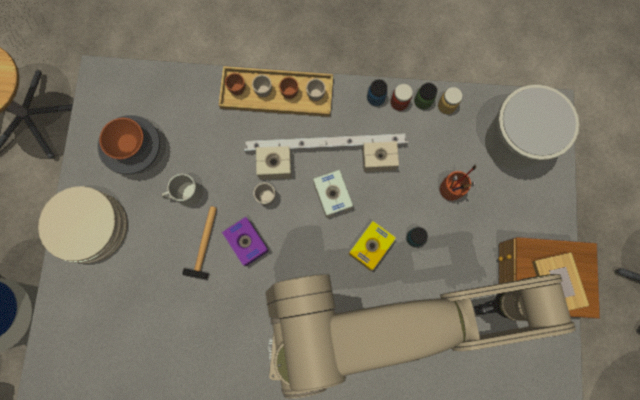

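View pics/scene0.png

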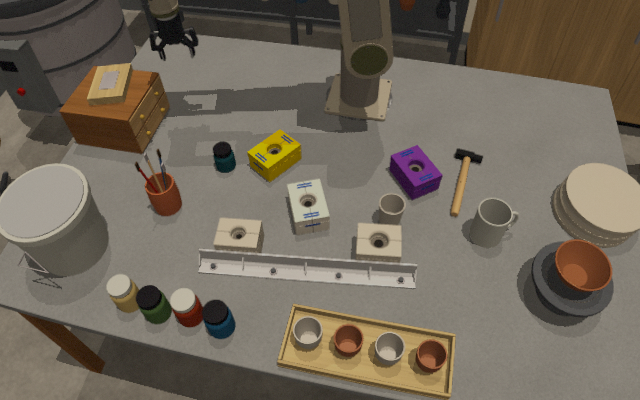

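The target is the off-white block with blue marks at top (333,193) and scene (308,205). Lookalikes in the top view are purple (246,241), yellow (373,245), and the plain rail moulds at (273,160) and (381,154). I'll check this in a close crop.

Run:
```python
from h import *
a=cv2.imread('pics/top0.png')[128:222,235:425]; b=cv2.imread('pics/scene0.png')[175:295,190:425]
c=cv2.resize(a,None,fx=4,fy=4,interpolation=cv2.INTER_CUBIC)
cv2.imwrite('pics/c1.png',c)
c=cv2.resize(b,None,fx=3.4,fy=3.4,interpolation=cv2.INTER_CUBIC)
cv2.imwrite('pics/c2.png',c)
```

```text
(no output)
```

View pics/c1.png

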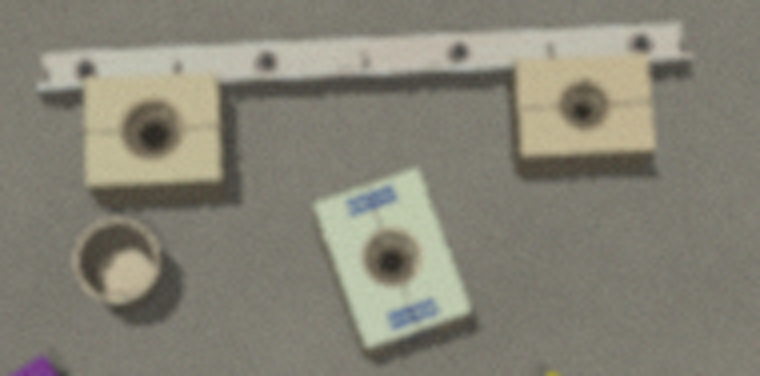

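View pics/c2.png

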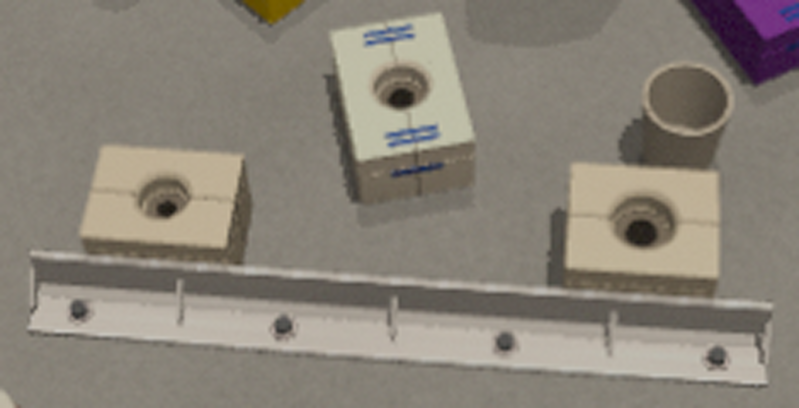

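The crop confirms the white block with blue bars, its top corners at c1 (314,204), (420,168), (471,312), (368,347). The gap lies between the plain moulds.

```bash
cat >> h.py <<'E'
def rigid(P,w,l):
    # fit centre,yaw of rectangle w(x) by l(y) to 4 pts ordered like +x+y,+x-y,-x-y,-x+y
    M=np.array([[w,l],[w,-l],[-w,-l],[-w,l]])/2; c=P.mean(0); Q=P-c
    a=np.arctan2((M[:,0]*Q[:,1]-M[:,1]*Q[:,0]).sum(),(M*Q).sum()); 
    R=np.array([[np.cos(a),-np.sin(a)],[np.sin(a),np.cos(a)]])
    return c,np.degrees(a),np.abs(M@R.T-Q).max()
E
python3 - <<'E'
from h import *
t=load('top0');s=load('scene0')
T=lambda p:np.array(p)/4+[235-.4,128-.4]
S=lambda p:np.array(p)/3.4+[190-.35,175-.35]
m=[(314,204),(420,168),(471,312),(368,347)]
P=back(t,T(m),[70]*4)[:,:2];print('mould top',P.round(0).tolist())
# image up = +x, image left=+y ; long axis along image vertical-ish
print(rigid(P[[1,2,3,0]]if 0 else P[[0,1,2,3]],140,100))
q=[(475,143),(357,162),(331,30),(443,14)]
Q=back(s,S(q),[70]*4)[:,:2];print('scene',Q.round(0).tolist(),rigid(Q,140,100))
L=back(t,T([(85,77),(217,73),(222,180),(88,187)]),[80]*4)[:,:2];print('L',rigid(L,100,120))
R=back(t,T([(515,60),(651,55),(655,150),(521,156)]),[75]*4)[:,:2];print('R',rigid(R,90,120))
L=back(s,S([(718,278),(568,273),(570,164),(718,171)]),[80]*4)[:,:2];print('Ls',rigid(L,100,120))
R=back(s,S([(229,249),(83,238),(103,147),(244,156)]),[75]*4)[:,:2];print('Rs',rigid(R,90,120))
e=back(s,S([(30,253),(772,304)]),[50]*2);print('rail scene top',e)
e=back(t,T([(40,86),(690,60)]),[50]*2);print('rail top',e)
print('cup',back(t,T([(117,262)]),[85]),'jar',back(t,[(416,237)],[85]),'yel',back(t,[(373,245)],[70]),'purple',back(t,[(246,241)],[70]))
E
```

```text
mould top [[585.0, 10.0], [625.0, -82.0], [498.0, -135.0], [460.0, -47.0]]
(array([542.21886311, -63.73108761]), np.float64(23.660722131182048), np.float64(2.1528672592504705))
scene [[591.0, 13.0], [629.0, -77.0], [499.0, -134.0], [462.0, -42.0]] (array([545.24718483, -59.81922296]), np.float64(22.95731943559267), np.float64(1.266396714287147))
L (array([640.37328607, 157.99786216]), np.float64(7.086396437689562), np.float64(1.177902870993229))
R (array([ 693.36864693, -225.51569522]), np.float64(6.431010016937832), np.float64(1.7093130015328128))
Ls (array([643.913246 , 160.8067222]), np.float64(8.383981706134051), np.float64(2.397060619941243))
Rs (array([ 696.76411205, -221.02880457]), np.float64(7.770018431763881), np.float64(1.5971779709377785))
rail scene top [[ 757.04961038 -321.15925677   50.        ]
 [ 681.64012836  271.12312474   50.        ]]
rail top [[ 681.27746748  267.83962964   50.        ]
 [ 750.94517107 -320.94713931   50.        ]]
cup [[516.11883734 177.49783732  85.        ]] jar [[ 402.26957932 -359.60505897   85.        ]] yel [[ 365.12774882 -215.33856265   70.        ]] purple [[345.35375702 224.39624621  70.        ]]
```

>>> move_arm(
  motion="43.8 44.3 -8 0 0 -12;43.8 44.3 -8 0 0 -12;43.8 44.3 -8 0 0 -12;43.8 44.3 -8 0 0 -12;43.8 44.3 -8 0 0 -12;43.8 44.3 -8 0 0 -12;43.8 44.3 -8 0 0 -12;43.8 44.3 -8 0 0 -12;43.8 44.3 -8 0 0 -12;43.8 44.3 -8 0 0 -12",
  fingers=0,
)

```text
time: 0.93
tool_pos: [486.5, -271.9, 177.7]
tcp_rot: [-90.0, -0.0, -173.0]
ft_force: [0.9, -0.1, -0.2]
finger_gap: 0.3
```

```bash
cat >> h.py <<'E'
def find(name='scene',f='t',s=None):
    s=s or snap(name,f); im=s['image'].astype(int); b,g,rr=im[...,0],im[...,1],im[...,2]
    m=((g>=rr)&(g>150)&(b>140)).astype(np.uint8)
    m=cv2.morphologyEx(m,cv2.MORPH_OPEN,np.ones((3,3)))
    m=cv2.morphologyEx(m,cv2.MORPH_CLOSE,np.ones((7,7)))
    n,l,st,ce=cv2.connectedComponentsWithStats(m)
    best=[i for i in range(1,n) if st[i,4]>150]
    out=[]
    for i in best:
        c=cv2.findContours((l==i).astype(np.uint8),cv2.RETR_EXTERNAL,cv2.CHAIN_APPROX_NONE)[0][0].reshape(-1,2)
        P=back(s,c,[70]*len(c))[:,:2]
        (cx,cy),(w,h),a=cv2.minAreaRect(P.astype(np.float32))
        if w<h: a+=90
        out.append((ce[i].round(),st[i,4],round(cx,1),round(cy,1),round(w,1),round(h,1),'long axis deg',round(a%180,1)))
    return out
E
python3 - <<'E'
from h import *
for n in('scene','top'):
  for o in find(s=load(n+'0')): print(n,o)
x=load('scene0')['image'];print(x[190,300],x[240,235],x[222,310])
E
```

```text
top (array([333., 192.]), np.int32(787), 542.6, -62.4, 138.1, 98.9, 'long axis deg', 23.7)
[166 188 190] [146 172 186] [ 88 102 112]
```

>>> move_arm(
  motion="3.5 3.5 -1.2 0 0 0;7 7 -2.2 0 0 0;10 10 -3 0 0 0;13 13 -4 0 0 0;14.7 14.9 -6 0 0 0;14.7 14.9 -9.5 0 0 0;14.7 14.9 -13 0 0 0;14.7 14.9 -15.5 0 0 0;14.7 14.9 -15.7 0 0 0;14.7 14.9 -15.7 0 0 0",
)

```text
time: 1.77
tool_pos: [630.3, -124.2, 18.7]
tcp_rot: [-90.1, -0.3, -173.0]
ft_force: [-0.3, 0.3, 0.3]
finger_gap: 0.1
```

```bash
sed -i 's/g>=rr)&(g>150)/g>=rr-(7 if name=="scene" else 0))\&(g>150)/' h.py
python3 - <<'E'
from h import *
for o in find(s=load('scene0')): print(o)
print(readout.sense()['tool_pos'])
for n in('scene','top'):
  for o in find(n,n+'1'): print(n,o)
a=cv2.resize(load('scene1')['image'][130:310,170:440],None,fx=2,fy=2);b=cv2.resize(load('top1')['image'][110:270,220:440],None,fx=2,fy=2)
c=np.zeros((600,540,3),np.uint8);c[:300]=a[:300];c[300:,:440]=b[:300];cv2.imwrite('pics/c3.png',c)
E
```

```text
(array([ 41., 202.]), np.int32(4929), 706.8, -854.8, 295.7, 276.3, 'long axis deg', 35.0)
(array([308., 200.]), np.int32(934), 543.9, -60.8, 138.6, 98.9, 'long axis deg', 24.3)
(array([117., 284.]), np.int32(254), 916.6, -489.3, 51.9, 52.7, 'long axis deg', 143.4)
(array([377., 281.]), np.int32(262), 763.0, 171.4, 23.9, 108.2, 'long axis deg', 97.1)
(array([179., 297.]), np.int32(158), 912.1, -311.4, 39.4, 60.7, 'long axis deg', 161.7)
[ 630.30210332 -124.15366706   18.7233008 ]
scene (array([ 41., 201.]), np.int32(4937), 707.3, -854.0, 294.4, 277.2, 'long axis deg', 35.1)
scene (array([118., 285.]), np.int32(202), 918.1, -484.1, 54.0, 47.4, 'long axis deg', 54.7)
scene (array([375., 281.]), np.int32(280), 763.7, 170.2, 23.1, 105.6, 'long axis deg', 97.1)
scene (array([181., 298.]), np.int32(191), 917.9, -303.6, 59.8, 53.2, 'long axis deg', 59.6)
```

View pics/c3.png

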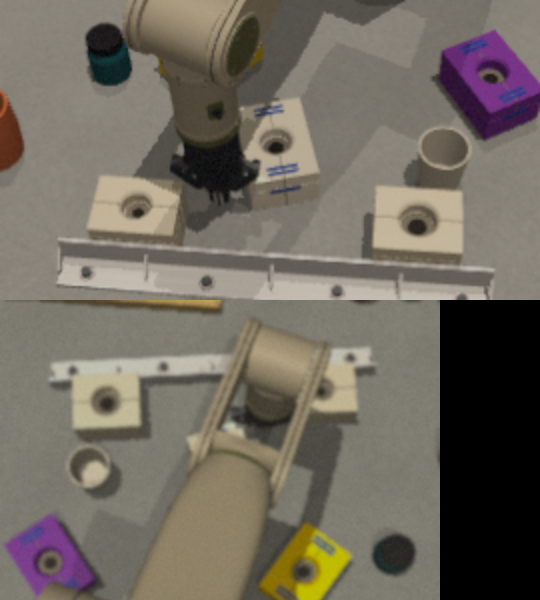

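The fingers stand right of the block's far end, clear of it (scene crop about (215,195)). I'll push that corner to the left.

>>> move_arm(
  motion="-0.5 1.2 0 0 0 0;-1.0 2.3 0 0 0 0;-1.3 3.0 0 0 0 0;-1.6 3.7 0 0 0 0;-1.9 4.3 0 0 0 0;-2.3 4.9 0 0 0 0;-2.8 5.5 0 0 0 0;-3.3 6.0 0 0 0 0;-3.8 6.4 0 0 0 0;-3.8 6.4 0 0 0 0",
)

```text
time: 2.7
tool_pos: [597.4, -59.8, 25.5]
tcp_rot: [-89.9, 0.5, -173.0]
ft_force: [3.6, 1.0, 3.9]
finger_gap: 0.1
```

```bash
cat >> h.py <<'E'
from scipy.optimize import minimize
def bars(s,roi):
    im=s['image'].astype(int); x0,x1,y0,y1=roi
    m=np.zeros(im.shape[:2],np.uint8); sub=im[y0:y1,x0:x1]
    m[y0:y1,x0:x1]=((sub[...,0]-sub[...,2])>0.12*sub[...,0]+2)
    m=cv2.morphologyEx(m,cv2.MORPH_CLOSE,np.ones((3,5)))
    n,l,st,ce=cv2.connectedComponentsWithStats(m)
    return [(ce[i].round(1),st[i,4],back(s,[ce[i]],[70])[0,:2].round(1)) for i in range(1,n) if st[i,4]>5]
E
python3 - <<'E'
from h import *
for b in bars(load('scene0'),(285,335,178,240)): print('0',b)
for b in bars(load('top0'),(312,358,168,220)): print('t0',b)
s=snap('scene','s2')
for b in bars(s,(265,345,160,260)): print('2',b)
c=cv2.resize(s['image'][150:270,230:390],None,fx=4,fy=4,interpolation=cv2.INTER_CUBIC);cv2.imwrite('pics/c4.png',c)
E
```

```text
0 (array([304.1, 184.8]), np.int32(50), array([493.8, -82.8]))
0 (array([310.8, 214.4]), np.int32(58), array([593.7, -39.2]))
0 (array([312.3, 224.4]), np.int32(21), array([626. , -27.5]))
t0 (array([327.7, 177.6]), np.int32(42), array([592.9, -41.8]))
t0 (array([337.6, 206.1]), np.int32(44), array([492.6, -83.7]))
2 (array([292.9, 198.9]), np.int32(50), array([ 550.9, -102.4]))
2 (array([309.9, 197.2]), np.int32(21), array([535. , -55.7]))
2 (array([308.8, 205. ]), np.int32(41), array([562.9, -52.2]))
2 (array([328.3, 203.4]), np.int32(34), array([546.1,   1.1]))
2 (array([300.5, 210.6]), np.int32(73), array([586.8, -70.8]))
2 (array([330. , 213.4]), np.int32(20), array([579.4,  13.1]))
```

View pics/c4.png

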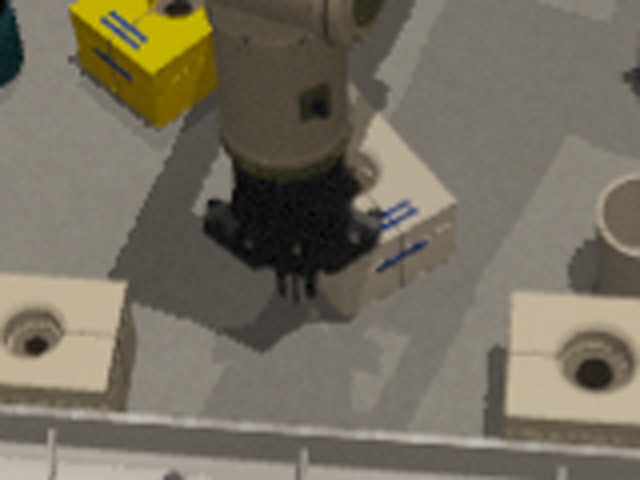

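The corner has swung left: the far blue bar is now at c4 (395,215) and the block's left top corner at (455,205).

Run:
```python
from h import *
s=load('s2'); C=lambda p:np.array(p)/4+[230-.4,150-.4]
P=back(s,C([(455,205),(378,118),(345,262)]),[70]*3)[:,:2];print(P)
d=P[0]-P[1];a=np.degrees(np.arctan2(d[1],d[0]));e=P[0]-P[2];print(a,np.degrees(np.arctan2(e[1],e[0]))-90)
bar=np.array([546.1,1.1])
for t in (a,):
  u=np.array([np.cos(np.radians(t)),np.sin(np.radians(t))]);print(bar-54.7*u)
```

```text
[[528.55863982  41.68245548]
 [460.83205108 -29.36452796]
 [593.17857322 -24.86833707]]
46.370637852285086 44.15665565222264
[508.357516   -38.49286427]
```

>>> move_arm(
  motion="1 -1 0 0 0 0;1 -1 4 0 0 0;1 -1 8 0 0 0;-2 0 9 0 0 0;-6 0.8 9 0 0 0;-10 1.7 9 0 0 0;-14 2.7 9 0 0 0;-18 3.9 9 0 0 0;-19.3 4.3 9 0 0 0;-19.3 4.3 7 0 0 0",
)

```text
time: 3.58
tool_pos: [401.6, -16.7, 95.2]
tcp_rot: [-89.9, 0.4, -172.9]
ft_force: [1.1, -0.1, 0.3]
finger_gap: -0.0
```

Run:
```python
from h import *
s=snap('scene','s3')
for o in find(s=s):
    if abs(o[2]-511)<70: print(o)
for b in bars(s,(265,345,160,260)): print('3',b)
print(readout.sense()['tool_pos'])
```

```text
(array([301., 188.]), np.int32(217), 510.7, -95.0, 55.0, 66.5, 'long axis deg', 174.3)
3 (array([305.5, 180.2]), np.int32(50), array([476. , -82.8]))
3 (array([326.3, 204.4]), np.int32(54), array([550.7,  -3.8]))
3 (array([329.8, 213.5]), np.int32(19), array([579.8,  12.6]))
[400.11006141 -16.72288951  90.07937662]
```

>>> move_arm(
  motion="0 0 -3 0 0 0;0 0 -6 0 0 0;0 0 -7 0 0 0;1 -1 -7 0 0 0;2 -1.9 -7 0 0 0;2.5 -2.4 -7 0 0 0;3 -2.8 -7 0 0 0;3.6 -3.2 -7 0 0 0;4.2 -3.6 -7 0 0 0;4.8 -3.9 -7 0 0 0",
)

```text
time: 4.47
tool_pos: [449.8, -57.1, 21.6]
tcp_rot: [-90.0, -0.0, -173.0]
ft_force: [-4.7, -0.7, 0.6]
finger_gap: -0.0
```

Run:
```python
from h import *
s=snap('scene','s4')
for b in bars(s,(265,365,160,260)): print('4',b)
print(readout.sense()['tool_pos'],readout.sense()['ft_force'])
```

```text
4 (array([308.6, 168.8]), np.int32(82), array([430.8, -83.6]))
4 (array([323.2, 163.3]), np.int32(21), array([400.7, -44.9]))
4 (array([320.9, 172.1]), np.int32(13), array([436.1, -44.4]))
4 (array([298.4, 190.2]), np.int32(49), array([516.9, -94.3]))
4 (array([327. , 209.5]), np.int32(54), array([567.9,   1.9]))
4 (array([331.1, 218.2]), np.int32(12), array([594.8,  19.2]))
[451.16046493 -57.63449652  22.05590882] [-3.57869875 -2.05210483  2.90852173]
```

>>> move_arm(
  motion="0.7 -0.35 0 0 0 0;1.4 -0.65 0 0 0 0;2.1 -0.9 0 0 0 0;2.8 -1.1 0 0 0 0;3.5 -1.2 0 0 0 0;4.2 -1.3 0 0 0 0;4.8 -1.35 0 0 0 0;4.8 -1.35 0 0 0 0",
)

```text
time: 5.18
tool_pos: [499.5, -70.5, 21.9]
tcp_rot: [-90.0, 0.1, -173.0]
ft_force: [0.3, -0.2, -1.4]
finger_gap: -0.2
```

```bash
cat >> h.py <<'E'
def rep(f,roi=(240,370,165,260)):
    s=snap('scene',f); B=bars(s,roi); best=[]
    for i in range(len(B)):
        for j in range(i):
            d=B[i][2]-B[j][2]
            if abs(np.hypot(*d)-109)<4:
                d=d*np.sign(d[1]); c=(B[i][2]+B[j][2])/2
                a=np.radians(7.2); X=c@[np.cos(a),np.sin(a)];Y=c@[-np.sin(a),np.cos(a)]
                print('mould',c.round(1),'yaw',np.degrees(np.arctan2(d[1],d[0])).round(1),'len',np.hypot(*d).round(1),'need railX',(659.5-X).round(1),'railY',(-113.9-Y).round(1),B[i][1],B[j][1])
    st=readout.sense(); print(st['tool_pos'].round(1),st['ft_force'].round(1),st['time'])
    return s
E
python3 - <<'E'
from h import *
rep('s5')
E
```

```text
mould [575.8 -38.6] yaw 80.4 len 111.4 need railX 93.0 railY -3.5 63 51
[499.1 -70.3  21.8] [-0.8 -0.3  0.1] 5.2333
```

>>> move_arm(
  motion="0.6 -0.1 0 0 0 0;1.2 -0.2 0 0 0 0;1.8 -0.2 0 0 0 0;2.3 -0.2 0 0 0 0;2.7 -0.2 0 0 0 0;2.7 -0.2 0 0 0 0",
)

```text
time: 5.73
tool_pos: [525.7, -72.3, 21.5]
tcp_rot: [-90.0, 0.1, -173.0]
ft_force: [-0.7, -0.4, 1.0]
finger_gap: 0.2
```

Run:
```python
from h import *
rep('s6')
```

```text
mould [588.8 -35.8] yaw 92.3 len 110.2 need railX 79.9 railY -4.6 61 53
[525.5 -72.2  21.5] [-0.  -0.6 -0.4] 5.7833
```

>>> move_arm(
  motion="-1.8 -0.2 0 0 0 0;-3.5 -0.4 0 0 0 0;-3.5 1 -0.4 0 0 0;-3.5 2.3 -0.8 0 0 0;-3.5 2.3 -0.8 0 0 0;-3.5 2.3 -0.8 0 0 0;-3.5 2.3 -0.8 0 0 0",
  fingers=7,
)

```text
time: 6.37
tool_pos: [490.2, -49.5, 13.7]
tcp_rot: [-90.0, 0.1, -173.0]
ft_force: [0.3, 0.3, 0.1]
finger_gap: 69.9
```

Run:
```python
from h import *
s=rep('s7'); print(readout.sense()['finger_gap'])
c=cv2.resize(s['image'][140:290,200:420],None,fx=3.5,fy=3.5,interpolation=cv2.INTER_CUBIC);cv2.imwrite('pics/c5.png',c)
```

```text
mould [588.6 -35.8] yaw 92.6 len 110.0 need railX 80.1 railY -4.6 59 53
[490.2 -49.7  13.7] [ 0.7 -0.4  1. ] 6.4167
69.88351414263555
```

View pics/c5.png

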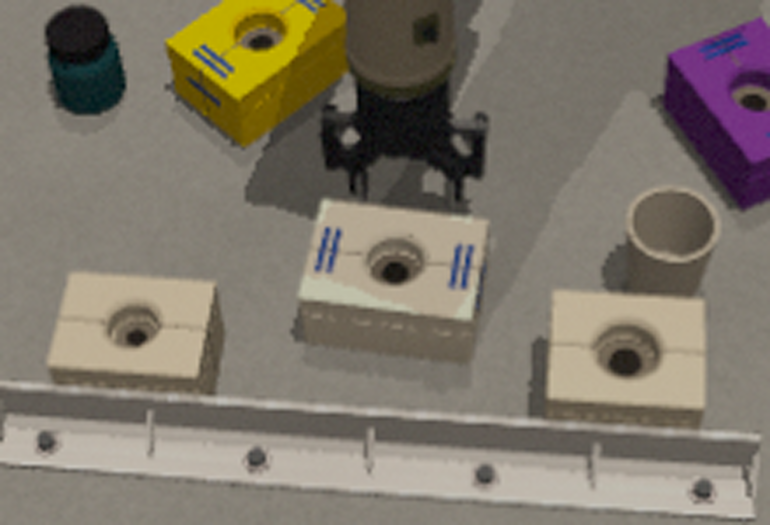

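>>> move_arm(
  motion="1 0.12 0 0 0 0;2 0.25 0 0 0 0;2.7 0.35 0 0 0 0;3.3 0.42 0 0 0 0;3.9 0.5 0 0 0 0;4.6 0.58 0 0 0 0;5.3 0.66 0 0 0 0;6 0.75 0 0 0 0;6.5 0.82 0 0 0 0;6.5 0.82 0 0 0 0",
)

```text
time: 7.25
tool_pos: [554.8, -41.2, 12.9]
tcp_rot: [-90.0, -0.0, -173.0]
ft_force: [-1.0, 0.2, -0.2]
finger_gap: 70.2
```

Run:
```python
from h import *
rep('s8')
```

```text
mould [570.5 -78.8] yaw 173.8 len 108.8 need railX 103.4 railY 35.8 57 62
mould [586.2 -44.2] yaw 133.5 len 111.8 need railX 83.5 railY 3.4 57 19
mould [618.  -30.8] yaw 97.0 len 108.5 need railX 50.3 railY -5.8 59 57
[554.8 -41.2  13.1] [-0.3  0.4 -1.1] 7.3
```

>>> move_arm(
  motion="0.5 0.06 0 0 0 0;1.0 0.12 0 0 0 0;1.5 0.18 0 0 0 0;2 0.25 0 0 0 0;2.5 0.31 0 0 0 0;3 0.38 0 0 0 0;3.4 0.43 0 0 0 0;3.7 0.46 0 0 0 0;4 0.5 0 0 0 0;4 0.5 0 0 0 0",
)

```text
time: 8.13
tool_pos: [594.4, -36.1, 13.0]
tcp_rot: [-90.0, -0.0, -173.0]
ft_force: [-2.9, -0.3, -1.0]
finger_gap: 70.2
```

Run:
```python
from h import *
s=rep('s9')
```

```text
mould [614.  -64.5] yaw 163.2 len 105.6 need railX 58.5 railY 27.0 59 130
mould [657.6 -26. ] yaw 97.4 len 108.6 need railX 10.4 railY -5.7 58 59
[594.4 -36.1  13. ] [-2.2 -0.8 -1. ] 8.1833
```

>>> move_arm(
  motion="0.1 0.01 0 0 0 0;0.2 0.02 0 0 0 0;0.3 0.04 0 0 0 0;0.4 0.05 0 0 0 0;0.5 0.06 0 0 0 0;0.58 0.07 0 0 0 0;0.66 0.08 0 0 0 0;0.72 0.09 0 0 0 0;0.78 0.1 0 0 0 0",
)

```text
time: 8.93
tool_pos: [601.7, -35.2, 13.1]
tcp_rot: [-90.0, -0.1, -173.0]
ft_force: [-6.1, -1.0, 0.8]
finger_gap: 70.1
```

>>> move_arm(
  motion="0.05 0 0 0 0 0;0.1 0.01 0 0 0 0;0.15 0.02 0 0 0 0;0.15 0.02 0 0 0 0",
)

```text
time: 9.27
tool_pos: [603.2, -35.0, 13.0]
tcp_rot: [-90.0, -0.1, -173.0]
ft_force: [-4.8, -1.3, -0.4]
finger_gap: 69.7
```

Run:
```python
from h import *
s=rep('s10')
```

```text
mould [665.7 -24.8] yaw 96.9 len 108.7 need railX 2.2 railY -5.8 58 64
[603.3 -35.   13. ] [-6.  -0.8  0.1] 9.3167
```

Still sliding at about 6 N, with about 2 mm to go. I'll continue in half-millimetre steps and watch for the force to rise.

>>> move_arm(
  motion="0.05 0.01 0 0 0 0;0.1 0.01 0 0 0 0;0.15 0.02 0 0 0 0;0.15 0.02 0 0 0 0",
)

```text
time: 9.65
tool_pos: [603.3, -35.1, 12.7]
tcp_rot: [-90.0, -0.2, -173.0]
ft_force: [-12.7, -1.8, 3.3]
finger_gap: 70.0
```

>>> move_arm(
  motion="0.05 0.01 0 0 0 0;0.1 0.01 0 0 0 0;0.1 0.01 0 0 0 0",
)

```text
time: 9.9
tool_pos: [603.2, -35.1, 12.3]
tcp_rot: [-90.0, -0.4, -173.0]
ft_force: [-15.7, -3.5, 5.4]
finger_gap: 70.2
```

The force rose to 16 N with no further advance, so it has met the rail. I'll back off and check whether it is flat.

>>> move_arm(
  motion="-0.8 -0.1 0 0 0 0;-2 -0.25 0 0 0 0;-4 -0.5 0 0 0 0;-6 -0.75 1 0 0 0;-8 -1 4 0 0 0;-11 -1.4 8 0 0 0;-14 -2 10 0 0 0;-14 -2 10 0 0 0",
  fingers=7,
)

```text
time: 10.57
tool_pos: [467.1, -55.8, 120.0]
tcp_rot: [-89.8, 0.6, -173.0]
ft_force: [0.3, -0.6, -0.1]
finger_gap: 69.8
```

Run:
```python
from h import *
s=rep('s11'); t=snap('top','t11')
for o in find(s=t,name='top'): print(o)
a=cv2.resize(s['image'][200:290,190:420],None,fx=3.4,fy=3.4,interpolation=cv2.INTER_CUBIC)
b=cv2.resize(t['image'][125:195,235:425],None,fx=4,fy=4,interpolation=cv2.INTER_CUBIC)
c=np.zeros((590,790,3),np.uint8);c[:a.shape[0],:a.shape[1]]=a;c[-280:,:760]=b;cv2.imwrite('pics/c6.png',c)
```

```text
mould [665.9 -24.4] yaw 96.9 len 108.9 need railX 1.9 railY -6.2 66 67
[467.9 -55.6 118.1] [ 1.  -1.   0.7] 10.6167
(array([328., 154.]), np.int32(591), 668.1, -24.5, 96.9, 140.1, 'long axis deg', 94.4)
```

View pics/c6.png

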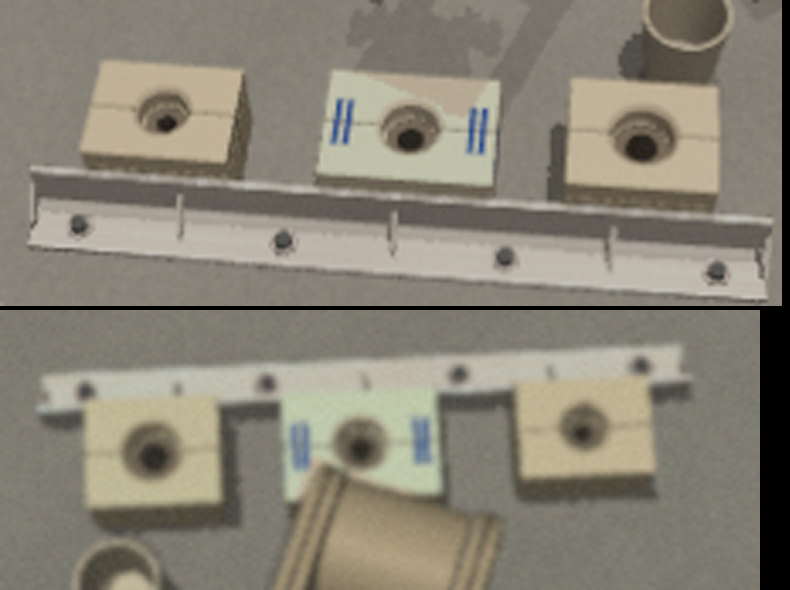

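It looks flat with about 60 mm clear on each side, and the neighbours are unchanged. Measured yaw is 96.9 against about 97.2 for the rail, so I'll press each end gently with closed fingertips to seat it.

>>> move_arm(
  motion="3 -1 0 0 0 0;6 -2 0 0 0 0;9 -3 0 0 0 0;11.5 -3.4 -1 0 0 0;12 -3.4 -4 0 0 0;12 -3.4 -7 0 0 0;12 -3.4 -9.5 0 0 0;12 -3.4 -10 0 0 0;12 -3.4 -10 0 0 0",
  fingers=0,
)

```text
time: 11.42
tool_pos: [583.9, -87.7, 9.0]
tcp_rot: [-90.2, -0.4, -173.0]
ft_force: [0.0, -0.5, 0.5]
finger_gap: 0.1
```

>>> move_arm(
  motion="0.4 0.05 0 0 0 0;0.8 0.1 0 0 0 0;1.2 0.15 0 0 0 0;1.4 0.17 0 0 0 0;1.5 0.19 0 0 0 0;1.6 0.2 0 0 0 0;1.7 0.21 0 0 0 0;1.7 0.21 0 0 0 0",
)

```text
time: 12.08
tool_pos: [603.6, -86.5, 13.5]
tcp_rot: [-90.0, 0.0, -173.0]
ft_force: [1.1, -0.7, 0.1]
finger_gap: -0.3
```

>>> move_arm(
  motion="0.2 0.02 0 0 0 0;0.4 0.05 0 0 0 0;0.5 0.06 0 0 0 0;0.6 0.07 0 0 0 0;0.7 0.09 0 0 0 0;0.7 0.09 0 0 0 0",
)

```text
time: 12.58
tool_pos: [609.8, -85.6, 12.9]
tcp_rot: [-90.0, -0.1, -173.0]
ft_force: [-3.2, -0.6, 1.3]
finger_gap: -0.2
```

>>> move_arm(
  motion="0.05 0.01 0 0 0 0;0.1 0.01 0 0 0 0;0.15 0.02 0 0 0 0;0.15 0.02 0 0 0 0",
)

```text
time: 12.92
tool_pos: [609.7, -85.3, 12.4]
tcp_rot: [-90.1, -0.3, -173.0]
ft_force: [-10.7, 0.1, 3.1]
finger_gap: 0.2
```

>>> move_arm(
  motion="0.05 0.01 0 0 0 0;0.1 0.01 0 0 0 0;0.1 0.01 0 0 0 0",
)

```text
time: 13.17
tool_pos: [609.6, -85.2, 11.9]
tcp_rot: [-90.1, -0.4, -173.0]
ft_force: [-14.9, 0.7, 5.0]
finger_gap: -0.1
```

>>> move_arm(
  motion="-1 -0.12 0 0 0 0;-2.5 -0.3 0 0 0 0;-3 1 0 0 0 0;-3.5 3.5 0 0 0 0;-4 6.5 0 0 0 0;-4 9 0 0 0 0;-4 10.5 0 0 0 0;-3.2 10.9 0 0 0 0;-3.2 10.9 0 0 0 0",
)

```text
time: 13.92
tool_pos: [582.4, 25.2, 13.9]
tcp_rot: [-90.0, 0.1, -172.9]
ft_force: [0.4, 0.3, -0.0]
finger_gap: -0.3
```

>>> move_arm(
  motion="0.4 0.05 0 0 0 0;0.8 0.1 0 0 0 0;1.0 0.12 0 0 0 0;1.15 0.14 0 0 0 0;1.25 0.15 0 0 0 0;1.32 0.16 0 0 0 0;1.32 0.16 0 0 0 0",
)

```text
time: 14.5
tool_pos: [594.1, 25.0, 13.2]
tcp_rot: [-90.0, -0.0, -173.0]
ft_force: [-0.2, 1.0, 0.0]
finger_gap: -0.1
```

>>> move_arm(
  motion="0.05 0.01 0 0 0 0;0.1 0.01 0 0 0 0;0.15 0.02 0 0 0 0;0.15 0.02 0 0 0 0",
)

```text
time: 14.83
tool_pos: [595.6, 25.5, 13.3]
tcp_rot: [-90.0, 0.0, -173.0]
ft_force: [0.5, -0.4, -0.7]
finger_gap: 0.2
```

>>> move_arm(
  motion="0.05 0.01 0 0 0 0;0.1 0.01 0 0 0 0;0.15 0.02 0 0 0 0;0.2 0.02 0 0 0 0;0.2 0.02 0 0 0 0",
)

```text
time: 15.25
tool_pos: [595.8, 25.6, 12.5]
tcp_rot: [-90.0, -0.2, -173.0]
ft_force: [-8.5, -0.9, 3.9]
finger_gap: -0.3
```

>>> move_arm(
  motion="0.05 0.01 0 0 0 0;0.1 0.01 0 0 0 0;0.1 0.01 0 0 0 0",
)

```text
time: 15.5
tool_pos: [595.7, 25.6, 12.0]
tcp_rot: [-90.0, -0.4, -173.0]
ft_force: [-12.3, -1.7, 4.7]
finger_gap: 0.3
```

Both ends are stiff at 12–15 N, and the line through the two contact points lies at 7.15°, which matches the rail. I'll withdraw clear and make a last check.

>>> move_arm(
  motion="-0.8 -0.1 0 0 0 0;-2.5 -0.3 0 0 0 0;-4 -1.5 0 0 0 0;-6 -3 3 0 0 0;-8 -4 7 0 0 0;-11 -5 11 0 0 0;-14 -7 14 0 0 0;-17 -9 16 0 0 0;-17 -9 16 0 0 0;-17 -9 16 0 0 0",
)

```text
time: 16.33
tool_pos: [428.7, -66.1, 176.9]
tcp_rot: [-89.8, 0.3, -173.1]
ft_force: [-0.4, -0.0, -0.2]
finger_gap: 0.2
```

Run:
```python
from h import *
s=rep('s12'); a=load('scene0')
d=cv2.absdiff(s['image'],a['image']).max(2)
for n,p in dict(L=(377,238),R=(238,232),cup=(391,208),purple=(415,170),mallet=(465,180),jar=(224,157)).items():
    t=a['image'][p[1]-18:p[1]+18,p[0]-22:p[0]+22]; w=s['image'][p[1]-26:p[1]+26,p[0]-30:p[0]+30]
    m=cv2.matchTemplate(w,t,cv2.TM_CCOEFF_NORMED); _,v,_,l=cv2.minMaxLoc(m); print(n,round(v,2),'shift',l[0]-8,l[1]-8)
c=cv2.resize(s['image'][130:300,190:430],None,fx=3.3,fy=3.3,interpolation=cv2.INTER_CUBIC);cv2.imwrite('pics/c7.png',c)
```

```text
mould [665.9 -24.4] yaw 96.9 len 108.9 need railX 1.9 railY -6.2 66 67
[429.2 -65.2 175.3] [-0.3 -0.  -0.3] 16.3833
L 1.0 shift 0 0
R 1.0 shift 0 0
cup 1.0 shift 0 0
purple 1.0 shift 0 0
mallet 1.0 shift 0 0
jar 0.99 shift 0 0
```

View pics/c7.png

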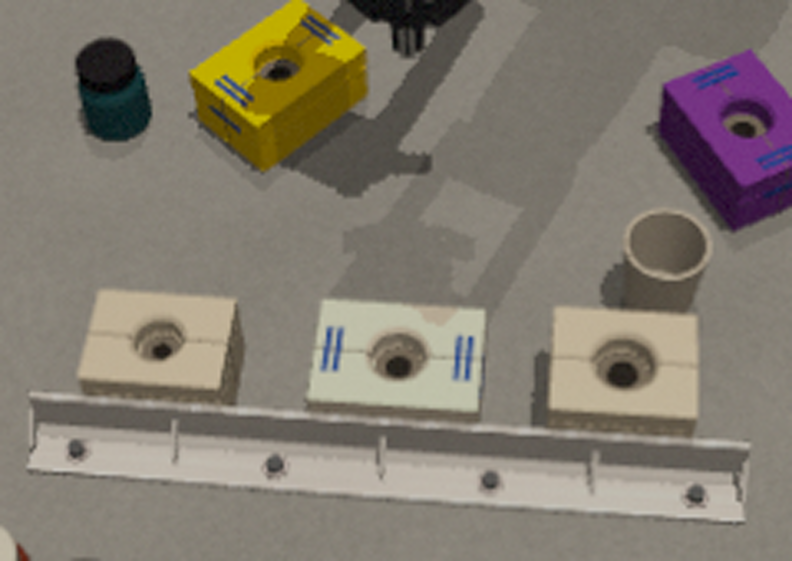

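The mould sits flat on the rail at crop (395,355), between its neighbours and clear of both. The bystanders checked show no shift, and the arm is touching nothing.

```bash
python3 -c "
from h import *
print(r.hand_in())"
```

```text
the job is handed in; nothing more can be done
None
```

The white mould with the blue marks now stands with a long side against the rail, in the gap between the two plain moulds. I handed the job in at about 16.4 s.

- **How it was moved:** I pushed its far-right corner to the left, then its near end round until it was nearly square. Two open fingertips then slid it forward, and it met the rail at walking-in steps of about half a millimetre. I pressed each end gently with closed fingertips (12–15 N). The highest force read while pressing was about 16 N.
- **Flatness:** Neither end gave under the final presses, and the line through the two contact points lies at 7.15°, against about 7.2° for the rail.
- **Clearance:** About 57–70 mm is clear on each side, more than a finger's width. By camera it sits about 6 mm left of the middle of the gap.
- **Other objects:** Both neighbouring moulds, the cup, jar, mallet and purple block show no shift in the scene pictures. I did not run that check on the jug or the tool pot, but the arm never worked near them.
- **Disagreements:** The camera estimate still put the mould 1.9 mm short of the rail and 0.3° off. That is about the calibration error, and I trusted the contact readings instead. The last overhead fit gave an angle of 94.4°, but the arm was hiding part of the mould, so I discounted it.

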